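Untwist the torch's end cap and hold it off

ROBOT

A 7-joint arm with a two-finger parallel gripper is mounted at the origin on the work surface. World frame = base frame: x ahead of the robot, y to its left, z up, the work surface at z = 0. Lengths are in m, angles in rad, forces in N, time in s.
With the tool pointing down it reaches from about 0.425 to 0.875 m from the base axis. Payload 4.7 kg.
Tool frame: the origin (TCP) lies on the centre line of the jaws, within the pads' length; the fingertips stand 19 mm ahead of it and the grasp point (between the pads) is the TCP (ctrl.nose_length is the distance from the TCP to the fingertips, in m); z points along the fingers, x is the direction in which the jaws open and shut, and the axes are right-handed (so a half turn about z gives the same grasp; the last joint's range is limited). The gripper opens to 87 mm and grips with 3 to 60 N. Pads are 19 mm wide; open, the fingers measure 117 mm over their backs; the gripper's body (75 mm by 190 mm) begins 51 mm behind the grasp point.
Start: joints at [1.282, 0.321, -0.07, 1.45, 0.023, 1.371, -0.057], TCP at [0.194, -0.62, 0.242] pointing down, gripper open.
Joint ranges: [-2.86, 2.86], [-0.3, 2.09], [-1.38, 1.24], [0.06, 2.45], [-1.56, 4.7], [0.09, 2.05], [-2.69, 2.69]. Speed limits (rad/s): [2.57, 2.57, 3.14, 3.14, 3.14, 3.14, 3.14].

INTERFACE

Orientations are given as a rotation vector (axis times angle).
In Python, from bench import ctrl gives the robot as it stands. The module is installed in compiled form; this text tells all that it offers.
- The arm moves only by the shell command python3 -m crank 'ROWS' [OPENING] [FORCE]. ROWS is a JSON object of lists of equal length, an entry for each row: "dp": the shift along the tool's x, y, z in cm, a list of three; "delta_rot": the turn, a rotation vector about the tool's x, y, z in rad, a list of three. In form: {"dp": [[x, y, z], ...], "delta_rot": [[rx, ry, rz], ...]}. A call has exactly 8 rows; each row shifts and turns the commanded pose from where the row before left it, along the tool's axes as they then stand; what a row does not reach is not made up. A row lasts 1/10 s, in which the tool goes at most 50 mm and 8.59 degrees, less where a joint would pass 70% of its speed; a pose out of reach is approached as far as the arm can. A call with a gripper value outside its range is refused whole. OPENING is the finger opening in cm, from 0 to 8.7, set as the call begins (- or left out, the last holds). The fingers move at their own pace and stop on an object; FORCE is the grip in N (left out, the last holds). Time passes only in rows, so rows that do not move let the fingers close, or fill a call up. It gives the time, the measured TCP pose, the force and the opening at its end, in the units of the state.
- ctrl.get_state(): the state, without advancing time (a new reading comes with each control period).
- ctrl.get_image(name): name is "scene" or "side" or "wrist"; returns the picture (420x560x3 uint8, blue, green, red); there is no depth.
- ctrl.camera_info(name): a dict with "camera_matrix" (3x3 intrinsics, pixels), "D" ([k1, k2, p1, p2, k3] as OpenCV has them; the pictures are not rectified), "xyz" and "orientation" of the camera in the world. Camera axes: x right, y down, z forward; pixel columns grow to the right and rows downward; lengths in m; the calibration is good to about 2 mm. A picture is of the moment at which its call begins: read the wrist's pose just before it. camera_info takes no time and is no camera call; for the wrist camera it gives the pose at the moment of the call.
- ctrl.close_job(): hands the job in, once; it reports no verdict.
The state is a dict: "time": time; "joint_positions": joint angles; "qd": joint speeds; "joint_torque": joint torques, N m; "position": TCP position; "tool_rot": TCP orientation; "ft_force": force on the tool from outside, world axes, zero at the start; "torque": the same for the moment, N m; "grip_width": opening from 0.0 (shut) to 1.0 (fully open).
Only numpy, scipy, OpenCV 4.12 (cv2) and the standard library are available. Lean on these libraries where they do the work, as an engineer would, in place of code of your own. Each camera call takes 0.05 s, during which the arm holds its last target.

TASK

Open the torch that stands nose-down in its clamp on the ledge so that I can change its cell: twist the end cap loose, lift it off, carry it well aside so that the open end is clear from above, and finish while still holding it there, right way up and well above the ledge. Nobody remembers whether this cap has an ordinary or a reverse thread, so try it one way and, if it soon comes to a stop, do not wrench it but turn it the other way. Leave the mug, the padlock and the keys where they are.

Things in the scene. Friction and masses are not known exactly. Their poses are not given: they have to be found in the camera images.
- torch: Green plastic torch, nose-down in a steel clamp stand bolted to the ledge; it does not move. Origin on its axis at ledge level, z up along the axis. Plate 130 x 100 x 8 mm; the clamp's post, on the +x side, is 93 mm high. Head 62 mm across, barrel 42 mm across up to the shoulder at 130 mm where the cap's rim sits. Inside the cap: a neck 36 mm across over its thread lips, 24 mm high.
- torch_mouth (a point): Centre of the torch's open end (top of the neck), on the torch's axis, 154 mm above the ledge; under the cap until that is off.
- cap_center (a point): Centre, half-way up, of the torch's end cap: a loose, hollow, ribbed, round green cap, 48 mm across, 32 mm high, about 45 g; z up along its axis. Seated, its rim is 130 mm, this centre 146 mm and its top 162 mm above the ledge, and its x axis is within 5 degrees of the torch's x axis. It turns easily, does not climb as it turns, has 2 mm of up-and-down play and cannot be pulled off unturned.
- mug_rim (a point): Centre of the mouth of the brown ceramic mug, 82 mm across and 92 mm high, a bystander; its handle is on its +y side.
- padlock: Small steel padlock lying flat, 32 x 46 x 20 mm body with its shackle reaching 50 mm along +x; a bystander. Origin at the centre of the body's underside.
- keys: Bunch of two aluminium keys on a split ring, lying flat, 60 mm long, 9 mm high, a bystander. Origin at the ring, on the ledge.
- cap_top (a point): Centre of the cap's closed top; a straight raised rib runs across it along the cap's x axis. Thread: a short twist lock; whether it loosens clockwise or anticlockwise differs from start to start and cannot be seen. The wrong way it stops hard after 8 to 20 degrees; the right way it goes on freely and lifts straight off at 55 to 85 degrees from its seated direction (best near 70); at about 90 it stops again.
Things that resemble listed ones, but are neither listed nor needed, are in the scene too. Of the things that look like the part that bears cap_center, the smaller one is meant. Leave any turquoise look-alike of the torch alone.

How it is judged:
By the outcome, as a careful person would: the job done as asked, in the order asked, and still so for the second after the job is handed in, while the arm keeps its last pose, push and grip.
It also fails if it takes over 54 s, if anything falls off the work surface, if the arm or the gripper's body presses on something with over 40 N, if the wrist force passes 120 N, or if a joint passes its speed limit or range.

## Working session

There is one attempt and no reset: what is moved stays moved. The work goes in short steps, Python scripts to look and compute and a shell command to move; the robot and the scene stay as the last step left them, time stands still between calls to the robot, and variables do not carry over. Pictures are saved under pics/ and viewed, and the job is handed in when it is done.

```bash
mkdir -p pics; python3 - <<'E'
from bench import ctrl
import cv2
s=ctrl.get_state();print(s)
for n in("scene","side","wrist"):
    i=ctrl.camera_info(n);print(n,i)
    cv2.imwrite(f"pics/{n}0.png",ctrl.get_image(n))
print(ctrl.nose_length)
E
```

```text
{'time': 0.0, 'joint_positions': array([ 1.28208693,  0.32183486, -0.07009626,  1.45166228,  0.02259486,
        1.37078059, -0.05691907]), 'qd': array([ 0.00113287,  0.00043449, -0.00037591, -0.00100593, -0.00086014,
       -0.0006932 , -0.00059868]), 'joint_torque': array([-2.76991696e-04, -4.91295326e+01, -4.04038550e-01, -3.12532139e+01,
       -6.40063081e-02,  4.35277924e-02,  1.67556700e-04]), 'position': array([ 0.19364349, -0.61995389,  0.24046024]), 'tool_rot': array([-2.53025304e+00,  1.86032494e+00,  2.48039954e-03]), 'ft_force': array([-0.93429841, -0.1465556 ,  0.60894466]), 'torque': array([ 0.03929823,  0.03822941, -0.00443496]), 'grip_width': 1.000569250167005}
scene {'camera_matrix': array([[462.8925826 ,   0.        , 283.36214239],
       [  0.        , 462.8925826 , 207.15436014],
       [  0.        ,   0.        ,   1.        ]]), 'D': array([-0.06868689,  0.        ,  0.        ,  0.        ,  0.        ]), 'xyz': array([ 1.3439283 , -0.06072943,  1.01628988]), 'orientation': array([-1.89231857, -1.69841776,  0.65469403])}
side {'camera_matrix': array([[429.24516503,   0.        , 279.13876704],
       [  0.        , 429.24516503, 210.02565538],
       [  0.        ,   0.        ,   1.        ]]), 'D': array([-0.10214413,  0.        ,  0.        ,  0.        ,  0.        ]), 'xyz': array([0.39759133, 0.93251641, 0.70991857]), 'orientation': array([-0.17805918,  2.67911855, -1.48279697])}
wrist {'camera_matrix': array([[292.22222935,   0.        , 278.94083162],
       [  0.        , 292.22222935, 210.51205243],
       [  0.        ,   0.        ,   1.        ]]), 'D': array([-0.06412015,  0.        ,  0.        ,  0.        ,  0.        ]), 'xyz': array([ 0.25823548, -0.60014876,  0.38403563]), 'orientation': array([ 2.36171085, -1.73719901, -0.22130955])}
0.019
```

View pics/scene0.png

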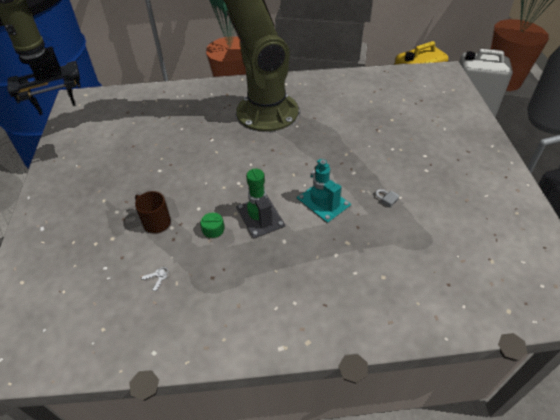

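View pics/side0.png

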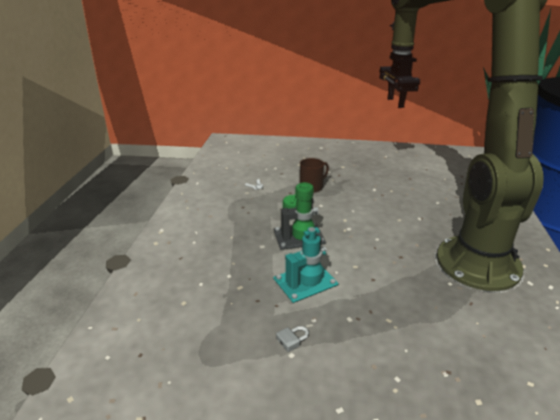

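View pics/wrist0.png

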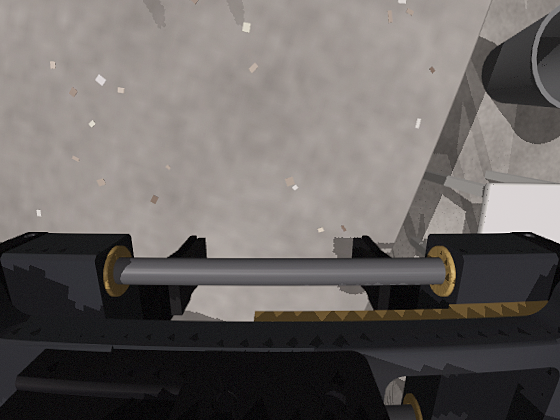

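The scene view has three cap-like things:
- the green cap on the green torch at (256,176);
- a loose, wider green cap on the ledge at (212,225);
- the cap of the turquoise look-alike at (322,168).

The first fits: it is on the green torch and is the smaller of the two green ones. I'll confirm with a crop and measure.

```bash
cat > h.py <<'E'
import numpy as np,cv2
from scipy.spatial.transform import Rotation as R
from bench import ctrl
def ray(info,uv):
    p=cv2.undistortPoints(np.array([[uv]],float),info["camera_matrix"],info["D"])[0,0]
    d=R.from_rotvec(info["orientation"]).as_matrix()@np.array([p[0],p[1],1]);return np.array(info["xyz"]),d/np.linalg.norm(d)
def plane(info,uv,z):
    o,d=ray(info,uv);return o+d*(z-o[2])/d[2]
def tri(rays):
    A=np.zeros((3,3));b=np.zeros(3)
    for o,d in rays:
        M=np.eye(3)-np.outer(d,d);A+=M;b+=M@o
    return np.linalg.solve(A,b)
def proj(info,P):
    Rm=R.from_rotvec(info["orientation"]).as_matrix().T
    rv=cv2.Rodrigues(Rm)[0];t=-Rm@info["xyz"]
    return cv2.projectPoints(np.array(P,float).reshape(-1,1,3),rv,t,info["camera_matrix"],info["D"])[0][:,0]
E
python3 - <<'E'
from h import *
a=cv2.imread("pics/scene0.png");b=cv2.imread("pics/side0.png")
c1=cv2.resize(a[155:245,190:355],None,fx=4,fy=4,interpolation=cv2.INTER_CUBIC)
c2=cv2.resize(b[170:305,250:350],None,fx=4,fy=4,interpolation=cv2.INTER_CUBIC)
cv2.imwrite("pics/c1.png",c1);cv2.imwrite("pics/c2.png",c2)
for n,im in(("scene",a),("side",b)):
    h=cv2.cvtColor(im,cv2.COLOR_BGR2HSV);m=cv2.inRange(h,(50,120,30),(72,255,255))
    k,l,st,ce=cv2.connectedComponentsWithStats(m)
    for i in range(1,k):
        if st[i,4]>15:print(n,st[i],ce[i])
E
```

```text
scene [247 169  17  28 391] [255.55498721 182.07928389]
scene [247 202  12  18 153] [252.75816993 210.93464052]
scene [201 213  23  24 453] [211.98896247 224.63355408]
side [284 183  29  30 552] [300.09963768 197.9673913 ]
side [293 220  21  20 240] [300.7        227.87083333]
```

View pics/c1.png

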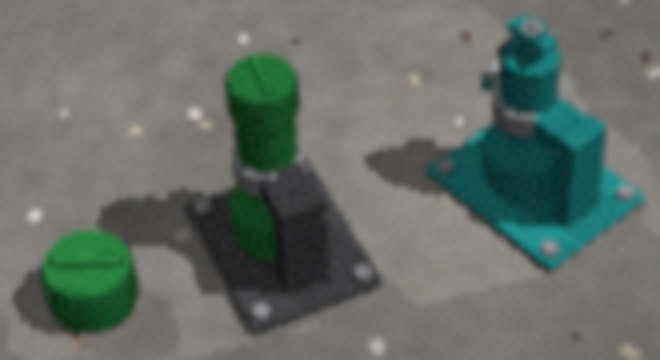

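View pics/c2.png

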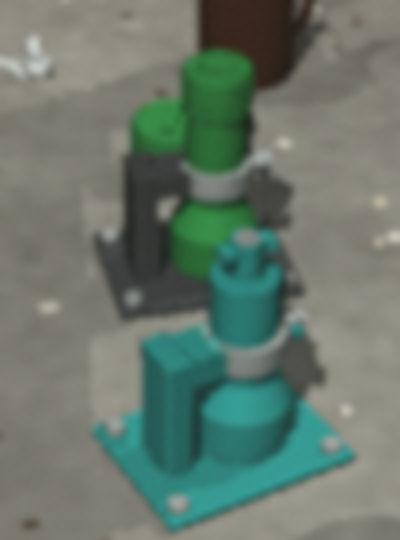

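The crops confirm it. The target is the narrower green cap on the clamped green torch (scene (256,175), side (304,187)), with its rib visible. The loose green one at (212,225) is wider and the turquoise one is a look-alike. Next I'll locate it.

```bash
python3 - <<'E'
from h import *
S=ctrl.camera_info("scene");D=ctrl.camera_info("side")
u=(255.5,174.6);v=(304.2,186.8)
print("tri",tri([ray(S,u),ray(D,v)]),plane(S,u,.162),plane(D,v,.162))
# plate corners in crop1
f=lambda x,y,z:plane(S,((x+.5)/4-.5+190,(y+.5)/4-.5+155),z)
r1=f(248,64,.163);r2=f(275,97,.163);d=r2-r1;print("rib deg",np.degrees(np.arctan2(d[1],d[0])),np.linalg.norm(d))
c=[f(184,208,.006),f(300,160,.008),f(382,283,.008),f(255,335,.006)]
for q in c:print(q)
e=c[3]-c[0];print("plate long deg",np.degrees(np.arctan2(e[1],e[0])),np.linalg.norm(e)); e=c[2]-c[3];print(np.degrees(np.arctan2(e[1],e[0])),np.linalg.norm(e)); 
print("loose cap",f(90,255,.035))
print("mug",plane(S,(151,200),.092)); print("turq",f(528,25,.16))
s=ctrl.get_state();print(R.from_rotvec(s["tool_rot"]).as_matrix())
h=ctrl.camera_info("wrist");Rt=R.from_rotvec(s["tool_rot"]).as_matrix();print("cam in tool",Rt.T@(h["xyz"]-s["position"]),Rt.T@R.from_rotvec(h["orientation"]).as_matrix())
E
```

```text
tri [ 0.47425772 -0.06113142  0.15796435] [ 0.48044632 -0.0604693   0.162     ] [ 0.47280494 -0.05641463  0.162     ]
rib deg 25.725415411841148 0.036133379353487025
[ 0.44748126 -0.12608597  0.006     ]
[ 0.4119051  -0.03869367  0.008     ]
[0.53514831 0.00952442 0.008     ]
[ 0.56903015 -0.08153796  0.006     ]
plate long deg 20.12802671948607 0.1294552383735133
110.4088686867665 0.09718197433259824
loose cap [ 0.50895205 -0.19058875  0.035     ]
mug [ 0.47293593 -0.34950638  0.092     ]
turq [0.44728754 0.11947373 0.16      ]
[[ 2.98201203e-01 -9.54502901e-01 -5.05028625e-04]
 [-9.54501897e-01 -2.98201623e-01  1.38589342e-03]
 [-1.47343965e-03  6.87756952e-05 -9.99998912e-01]]
cam in tool [ 6.26980759e-05 -6.75505564e-02 -1.43498778e-01] [[ 9.99999788e-01 -6.44929324e-04  8.79929475e-05]
 [ 6.02785302e-04  9.68583549e-01  2.48687646e-01]
 [-2.45614477e-04 -2.48687540e-01  9.68583733e-01]]
```

```bash
python3 -m crank '{"dp":[[-2.64,-2.64,0],[-2.64,-2.64,0],[-2.64,-2.64,0],[-2.64,-2.64,0],[-2.64,-2.64,0],[-2.64,-2.64,0],[-2.64,-2.64,0],[-2.64,-2.64,0]],"delta_rot":[[0,0,0],[0,0,0],[0,0,0],[0,0,0],[0,0,0],[0,0,0],[0,0,0],[0,0,0]]}' 8.7 10
python3 -m crank '{"dp":[[-2.64,-2.64,0],[-2.64,-2.64,0],[-2.64,-2.64,0],[-2.64,-2.64,0],[-2.64,-2.64,0],[-2.64,-2.64,0],[-2.64,-2.64,0],[-2.64,-2.64,0]],"delta_rot":[[0,0,0],[0,0,0],[0,0,0],[0,0,0],[0,0,0],[0,0,0],[0,0,0],[0,0,0]]}'
python3 -m crank '{"dp":[[0,0,0],[0,0,0],[0,0,0],[0,0,0],[0,0,0],[0,0,0],[0,0,0],[0,0,0]],"delta_rot":[[0,0,-0.143],[0,0,-0.143],[0,0,-0.143],[0,0,-0.143],[0,0,-0.143],[0,0,-0.143],[0,0,-0.143],[0,0,-0.143]]}'
python3 - <<'E'
from h import *
s=ctrl.get_state();i=ctrl.camera_info("wrist");im=ctrl.get_image("wrist");cv2.imwrite("pics/w1.png",im)
print(s["position"],s["joint_positions"],R.from_rotvec(s["tool_rot"]).as_matrix(),i["xyz"],i["orientation"])
print(proj(i,[[.476,-.059,.162]]))
E
```

```text
time: 0.95
position: [0.3328, -0.3543, 0.2414]
tool_rot: [2.531, -1.861, -0.0]
ft_force: [1.0, 0.0, 0.2]
grip_width: 1.001
time: 1.75
position: [0.4713, -0.0899, 0.2415]
tool_rot: [2.531, -1.861, 0.0]
ft_force: [0.5, 0.8, 0.8]
grip_width: 1.0
time: 2.55
position: [0.4708, -0.0913, 0.2413]
tool_rot: [3.136, -0.185, -0.001]
ft_force: [0.4, 0.2, 0.8]
grip_width: 0.997
[ 0.47077218 -0.09127388  0.24127673] [ 0.73926583 -0.02395813 -0.58840712  1.8395371  -0.01361646  1.32249796
  0.03624386] [[ 9.93034132e-01 -1.17825985e-01 -4.99263163e-04]
 [-1.17826011e-01 -9.93034254e-01 -2.30800699e-05]
 [-4.93065990e-04  8.17454841e-05 -9.99999875e-01]] [ 0.47875101 -0.02415358  0.38476282] [ 2.88522842 -0.1713418  -0.02212858]
[[280.84442416 182.34911188]]
```

View pics/w1.png

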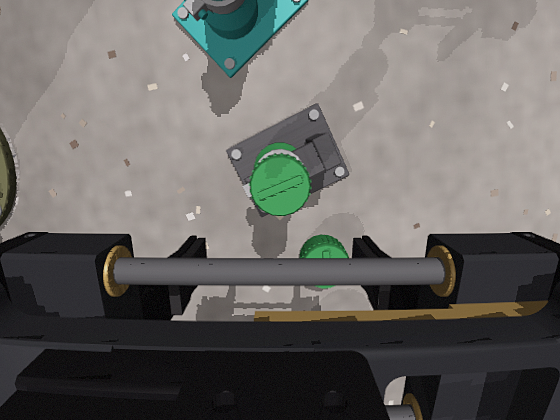

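The wrist view shows the cap top at about (280,185) with its rib from (260,196) to (302,177). The wider loose cap is at (324,260).

```bash
python3 - <<'E'
from h import *
im=cv2.imread("pics/w1.png");i=ctrl.camera_info("wrist");s=ctrl.get_state()
h=cv2.cvtColor(im,cv2.COLOR_BGR2HSV);m=cv2.inRange(h,(45,100,110),(75,255,255))
k,l,st,ce=cv2.connectedComponentsWithStats(m)
for j in range(1,k):
    if st[j,4]>100:print(st[j],ce[j])
sub=im[130:230,220:340];cv2.imwrite("pics/c3.png",cv2.resize(sub,None,fx=6,fy=6,interpolation=cv2.INTER_CUBIC))
for uv in((280.5,185),(280.5,183)):
    P=plane(i,uv,.162);print(P, R.from_rotvec(s["tool_rot"]).as_matrix().T@(P-s["position"]))
a=plane(i,(260,196),.162);b=plane(i,(302,177),.162);d=b-a;print(np.degrees(np.arctan2(d[1],d[0])))
E
```

```text
[ 250  143   61   72 2921] [279.2519685  182.00136939]
[305 242  43  16 428] [326.46261682 251.51401869]
[ 0.47528317 -0.06100782  0.162     ] [ 0.00113928 -0.03059233  0.0792823 ]
[ 0.47545706 -0.05946308  0.162     ] [ 0.00113827 -0.03214684  0.07928211]
18.127967323179536
```

View pics/c3.png

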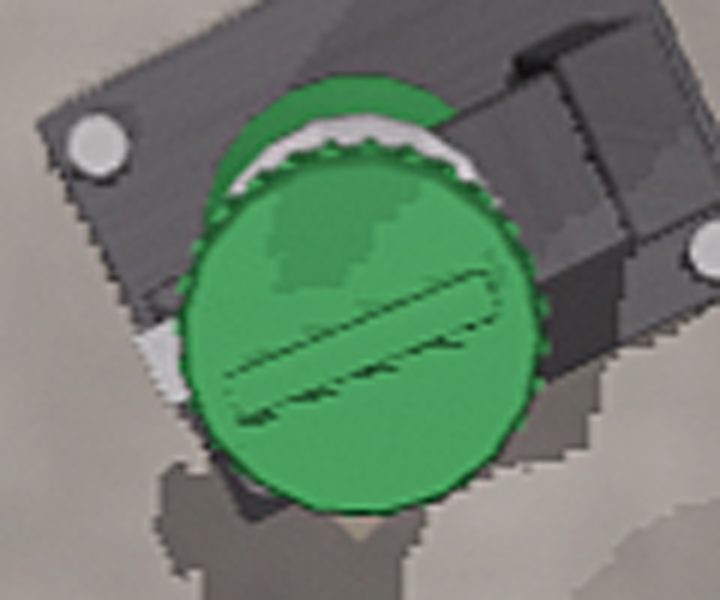

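```bash
python3 -m crank '{"dp":[[0.06,-1.53,0],[0.06,-1.53,0],[0,0,1.6],[0,0,1.6],[0,0,1.6],[0,0,1.6],[0,0,1.6],[0,0,1.1]],"delta_rot":[[0,0,0],[0,0,0],[0,0,0],[0,0,0],[0,0,0],[0,0,0],[0,0,0],[0,0,0]]}' 8.7 10
python3 - <<'E'
from h import *
s=ctrl.get_state();print(s["position"],s["tool_rot"],s["ft_force"])
cv2.imwrite("pics/w2.png",ctrl.get_image("wrist"));b=ctrl.get_image("side");cv2.imwrite("pics/s2.png",cv2.resize(b[130:280,230:400],None,fx=4,fy=4))
E
```

```text
time: 3.4
position: [0.4753, -0.061, 0.1493]
tool_rot: [-3.135, 0.198, 0.002]
ft_force: [0.1, 0.6, 0.1]
grip_width: 1.002
[ 0.47534081 -0.06103125  0.14931885] [-3.13522747e+00  1.97983660e-01  2.20200132e-03] [0.13469646 0.60974931 0.05314707]
```

View pics/w2.png

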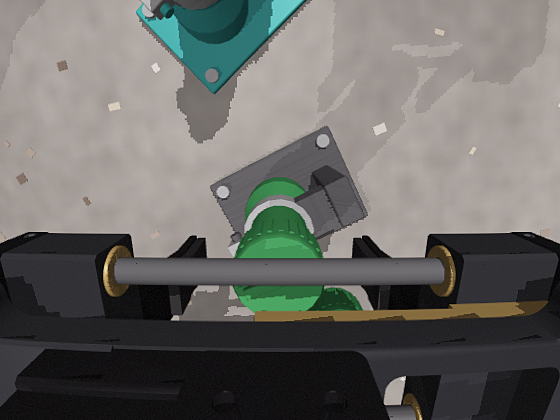

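View pics/s2.png

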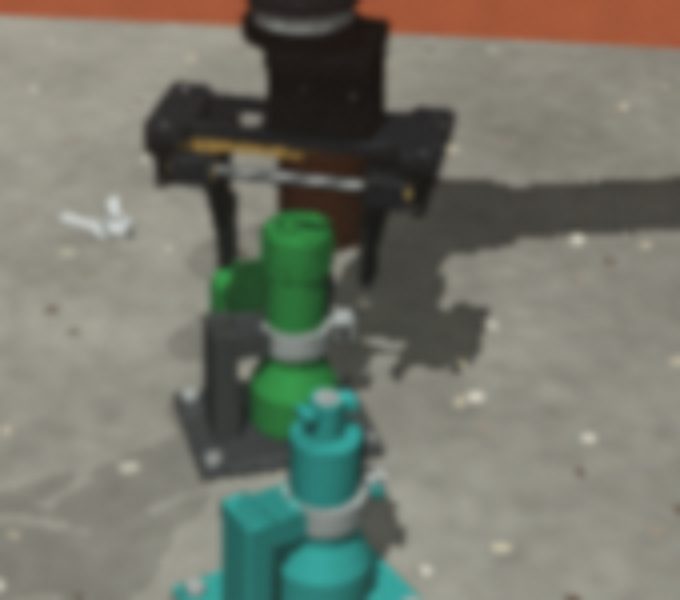

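```bash
python3 - <<'E'
from h import *
s=ctrl.get_state();i=ctrl.camera_info("wrist");im=cv2.imread("pics/w2.png")
p=s["position"];t=np.linspace(0,2*np.pi,13)[:-1]
print(proj(i,[[p[0]+.024*np.cos(a),p[1]+.024*np.sin(a),.162] for a in t]).round(1))
sub=im[190:330,215:345].copy()
for u,v in proj(i,[[p[0]+.0235*np.cos(a),p[1]+.0235*np.sin(a),.162] for a in np.linspace(0,6.28,60)]): cv2.circle(sub,(int(round(u-215)),int(round(v-190))),0,(0,0,255),-1)
cv2.imwrite("pics/c4.png",cv2.resize(sub,None,fx=4,fy=4,interpolation=cv2.INTER_NEAREST))
E
```

```text
[[327.7 271.9]
 [319.  250. ]
 [298.8 234.9]
 [272.6 231.5]
 [248.5 240.9]
 [233.3 259.9]
 [231.  282.8]
 [241.3 303.3]
 [260.9 316.4]
 [284.9 319.3]
 [307.5 311.3]
 [323.2 294.2]]
```

View pics/c4.png

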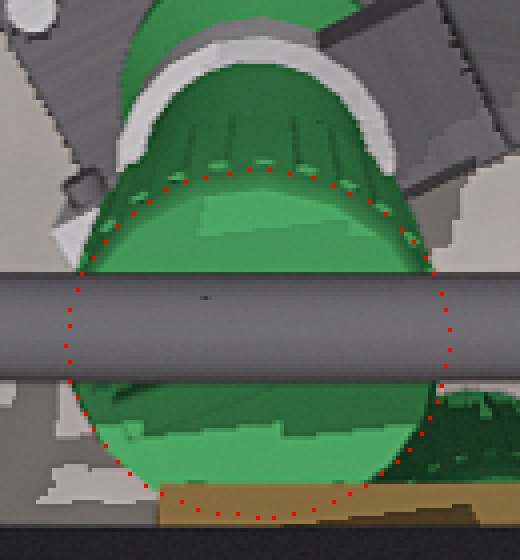

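```bash
python3 -m crank '{"dp":[[0,0,0],[0,0,0],[0,0,0],[0,0,0],[0,0,0],[0,0,0],[0,0,0],[0,0,0]],"delta_rot":[[0,0,0],[0,0,0],[0,0,0],[0,0,0],[0,0,0],[0,0,0],[0,0,0],[0,0,0]]}' 3.0 15
python3 - <<'E'
from h import *
s=ctrl.get_state();print(s["position"],s["ft_force"],s["torque"],s["grip_width"]*87)
E
```

```text
time: 4.3
position: [0.476, -0.0611, 0.1507]
tool_rot: [3.135, -0.195, -0.0]
ft_force: [-2.0, -0.2, 2.2]
grip_width: 0.551
[ 0.47599688 -0.06113817  0.15072278] [-1.96564248 -0.18363714  2.18371216] [-0.01320144  0.13786063 -0.02907585] 47.943205200583854
```

```bash
cat > st.py <<'E'
from h import *
s=ctrl.get_state();M=R.from_rotvec(s["tool_rot"]).as_matrix()
print("yaw",np.degrees(np.arctan2(M[1,0],M[0,0])).round(2),"pos",s["position"].round(4),"F",s["ft_force"].round(2),"T",s["torque"].round(3),"w",(s["grip_width"]*87).round(1),"q7",s["joint_positions"][6].round(3))
E
python3 st.py
python3 -m crank '{"dp":[[0,0,0],[0,0,0],[0,0,0],[0,0,0],[0,0,0],[0,0,0],[0,0,0],[0,0,0]],"delta_rot":[[0,0,-0.018],[0,0,-0.018],[0,0,-0.018],[0,0,-0.018],[0,0,-0.018],[0,0,-0.018],[0,0,-0.018],[0,0,-0.018]]}' >/dev/null
python3 st.py
```

```text
Traceback (most recent call last):
  File "st.py", line 3, in <module>
    print("yaw",np.degrees(np.arctan2(M[1,0],M[0,0])).round(2),"pos",s["position"].round(4),"F",s["ft_force"].round(2),"T",s["torque"].round(3),"w",(s["grip_width"]*87).round(1),"q7",s["joint_positions"][6].round(3))
                                                                                                                                                    ^^^^^^^^^^^^^^^^^^^^^^^^^^
AttributeError: 'float' object has no attribute 'round'
Traceback (most recent call last):
  File "st.py", line 3, in <module>
    print("yaw",np.degrees(np.arctan2(M[1,0],M[0,0])).round(2),"pos",s["position"].round(4),"F",s["ft_force"].round(2),"T",s["torque"].round(3),"w",(s["grip_width"]*87).round(1),"q7",s["joint_positions"][6].round(3))
                                                                                                                                                    ^^^^^^^^^^^^^^^^^^^^^^^^^^
AttributeError: 'float' object has no attribute 'round'
```

```bash
sed -i 's/(s\["grip_width"\]\*87).round(1)/round(s["grip_width"]*87,1)/; s/s\["joint_positions"\]\[6\].round(3)/round(float(s["joint_positions"][6]),3),"t",s["time"]/' st.py; python3 st.py
```

```text
yaw 1.24 pos [ 0.4758 -0.0608  0.1507] F [-3.12  1.02  4.82] T [ 0.253  0.626 -0.163] w 47.6 q7 0.064 t 5.1
```

```bash
python3 -m crank '{"dp":[[0,0,0],[0,0,0],[0,0,0],[0,0,0],[0,0,0],[0,0,0],[0,0,0],[0,0,0]],"delta_rot":[[0,0,-0.009],[0,0,-0.009],[0,0,-0.009],[0,0,-0.009],[0,0,-0.009],[0,0,-0.009],[0,0,-0.009],[0,0,-0.009]]}' >/dev/null
python3 st.py
```

```text
yaw 5.34 pos [ 0.4757 -0.0607  0.1506] F [-3.29  1.91  5.85] T [ 0.305  0.623 -0.072] w 47.9 q7 0.136 t 5.9
```

```bash
python3 -m crank '{"dp":[[0,0,0],[0,0,0],[0,0,0],[0,0,0],[0,0,0],[0,0,0],[0,0,0],[0,0,0]],"delta_rot":[[0,0,-0.009],[0,0,-0.009],[0,0,-0.009],[0,0,-0.009],[0,0,-0.009],[0,0,-0.009],[0,0,-0.009],[0,0,-0.009]]}' >/dev/null
python3 st.py
python3 - <<'E'
from h import *
cv2.imwrite("pics/w3.png",cv2.resize(ctrl.get_image("wrist")[190:330,215:345],None,fx=4,fy=4))
b=ctrl.get_image("scene");cv2.imwrite("pics/s3.png",cv2.resize(b[140:240,200:320],None,fx=5,fy=5,interpolation=cv2.INTER_CUBIC))
E
```

```text
yaw 9.45 pos [ 0.4755 -0.0606  0.1507] F [-4.87  2.67  6.13] T [ 0.358  0.805 -0.262] w 47.6 q7 0.208 t 6.7
```

View pics/w3.png

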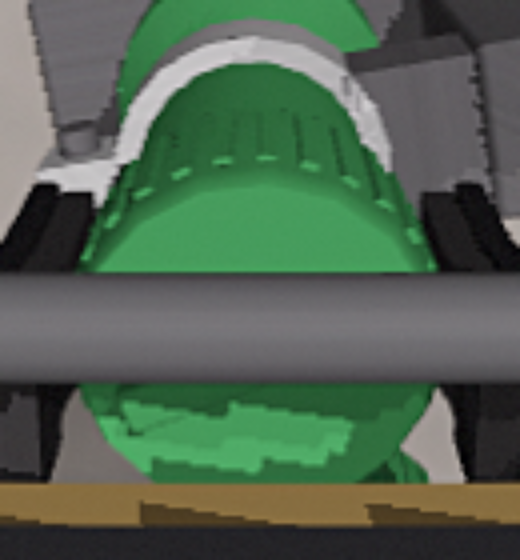

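```bash
python3 -m crank '{"dp":[[0,0,0],[0,0,0],[0,0,0],[0,0,0],[0,0,0],[0,0,0],[0,0,0],[0,0,0]],"delta_rot":[[0,0,-0.009],[0,0,-0.009],[0,0,-0.009],[0,0,-0.009],[0,0,-0.009],[0,0,-0.009],[0,0,-0.009],[0,0,-0.009]]}' >/dev/null
python3 st.py
```

```text
yaw 13.51 pos [ 0.4755 -0.0609  0.1505] F [-4.13  1.94  4.52] T [ 0.398  0.72  -0.467] w 47.9 q7 0.279 t 7.6
```

View pics/s3.png

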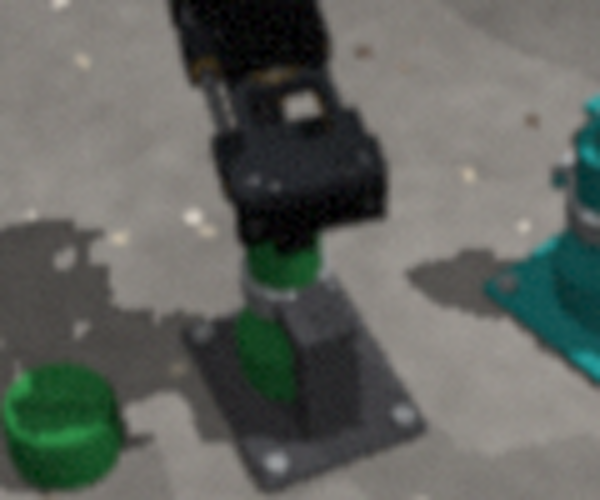

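Torque climbs steadily (-0.07, -0.26, -0.47 N m over the last 8°), so the anticlockwise turn has met its stop at roughly 12–16°. I won't push further; I'll reverse.

```bash
python3 -m crank '{"dp":[[0,0,0],[0,0,0],[0,0,0],[0,0,0],[0,0,0],[0,0,0],[0,0,0],[0,0,0]],"delta_rot":[[0,0,0.044],[0,0,0.044],[0,0,0.044],[0,0,0.044],[0,0,0.044],[0,0,0.044],[0,0,0.044],[0,0,0.044]]}' >/dev/null
python3 st.py
python3 -m crank '{"dp":[[0,0,0],[0,0,0],[0,0,0],[0,0,0],[0,0,0],[0,0,0],[0,0,0],[0,0,0]],"delta_rot":[[0,0,0.025],[0,0,0.025],[0,0,0.025],[0,0,0.025],[0,0,0.025],[0,0,0.025],[0,0,0.025],[0,0,0.025]]}' >/dev/null
python3 st.py
```

```text
yaw -6.7 pos [ 0.476  -0.0621  0.1505] F [-1.55 -1.3   3.23] T [-0.313  0.401  0.071] w 47.5 q7 -0.073 t 8.4
yaw -18.22 pos [ 0.476  -0.0611  0.1505] F [-1.26 -3.28  2.18] T [-0.394  0.29   0.027] w 48.1 q7 -0.274 t 9.2
```

```bash
python3 -m crank '{"dp":[[0,0,0],[0,0,0],[0,0,0],[0,0,0],[0,0,0],[0,0,0],[0,0,0],[0,0,0]],"delta_rot":[[0,0,0.018],[0,0,0.018],[0,0,0.018],[0,0,0.018],[0,0,0.018],[0,0,0.018],[0,0,0.018],[0,0,0.018]]}' >/dev/null
python3 st.py
python3 -m crank '{"dp":[[0,0,0],[0,0,0],[0,0,0],[0,0,0],[0,0,0],[0,0,0],[0,0,0],[0,0,0]],"delta_rot":[[0,0,0.018],[0,0,0.018],[0,0,0.018],[0,0,0.018],[0,0,0.018],[0,0,0.018],[0,0,0.018],[0,0,0.018]]}' >/dev/null
python3 st.py
```

```text
yaw -26.44 pos [ 0.476  -0.0611  0.1505] F [-0.57 -2.51  1.13] T [-0.304  0.098  0.031] w 47.9 q7 -0.417 t 10.0
yaw -34.68 pos [ 0.476  -0.0609  0.1505] F [ 0.6  -1.24 -0.03] T [-0.161  0.015  0.056] w 47.8 q7 -0.561 t 10.8
```

```bash
python3 -m crank '{"dp":[[0,0,0],[0,0,0],[0,0,0],[0,0,0],[0,0,0],[0,0,0],[0,0,0],[0,0,0]],"delta_rot":[[0,0,0.045],[0,0,0.045],[0,0,0.045],[0,0,0.045],[0,0,0.045],[0,0,0.045],[0,0,0.045],[0,0,0.045]]}' >/dev/null
python3 st.py
python3 -m crank '{"dp":[[0,0,0],[0,0,0],[0,0,0],[0,0,0],[0,0,0],[0,0,0],[0,0,0],[0,0,0]],"delta_rot":[[0,0,0.045],[0,0,0.045],[0,0,0.045],[0,0,0.045],[0,0,0.045],[0,0,0.045],[0,0,0.045],[0,0,0.045]]}' >/dev/null
python3 st.py
python3 - <<'E'
from h import *
cv2.imwrite("pics/w5.png",cv2.resize(ctrl.get_image("wrist")[180:330,215:345],None,fx=4,fy=4))
E
```

```text
yaw -55.37 pos [ 0.4761 -0.0609  0.1505] F [-0.06 -0.82 -0.88] T [-0.163  0.026  0.032] w 47.5 q7 -0.921 t 11.6
yaw -76.0 pos [ 0.4761 -0.0611  0.1505] F [ 0.4  -0.56 -0.54] T [-0.206  0.062  0.006] w 47.5 q7 -1.28 t 12.4
```

View pics/w5.png

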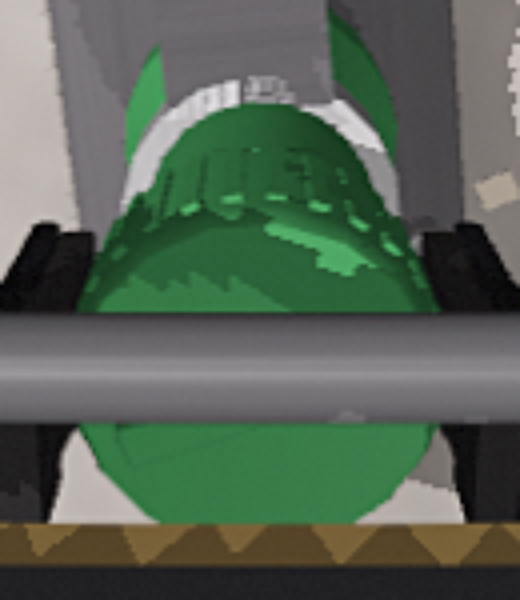

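The rib end is still at about the same spot in the hand, (120,430) in the crop, so the cap has turned with the jaws. Now a gentle trial lift.

```bash
python3 -m crank '{"dp":[[0,0,-0.1],[0,0,-0.1],[0,0,-0.1],[0,0,-0.1],[0,0,-0.1],[0,0,-0.1],[0,0,0],[0,0,0]],"delta_rot":[[0,0,0],[0,0,0],[0,0,0],[0,0,0],[0,0,0],[0,0,0],[0,0,0],[0,0,0]]}' >/dev/null
python3 st.py
```

```text
yaw -75.86 pos [ 0.476  -0.0611  0.1566] F [-0.79 -1.03  0.23] T [-0.12   0.175 -0.014] w 47.7 q7 -1.274 t 13.25
```

```bash
python3 -m crank '{"dp":[[0,0,-0.8],[0,0,-0.8],[0,0,-1.2],[0,0,-1.2],[0,0,-1.5],[0,0,-1.5],[0,0,-1.5],[0,0,-1.5]],"delta_rot":[[0,0,0],[0,0,0],[0,0,0],[0,0,0],[0,0,0],[0,0,0],[0,0,0],[0,0,0]]}' >/dev/null
python3 st.py
python3 - <<'E'
from h import *
b=ctrl.get_image("side");cv2.imwrite("pics/s6.png",cv2.resize(b[100:280,220:400],None,fx=3,fy=3,interpolation=cv2.INTER_CUBIC))
E
```

```text
yaw -75.85 pos [ 0.4763 -0.061   0.2583] F [ 0.72  0.39 -0.64] T [-0.042 -0.04  -0.032] w 47.6 q7 -1.229 t 14.05
```

View pics/s6.png

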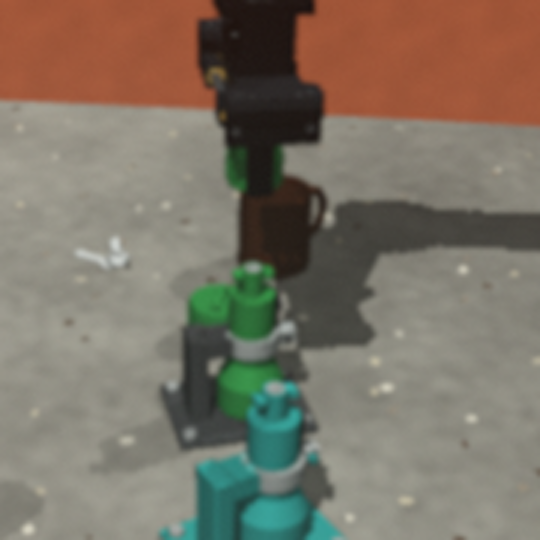

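The side view shows the bare neck of the green torch at (253,275) and the cap in the jaws at (253,165). Next I'll carry it aside.

```bash
python3 -m crank '{"dp":[[1.5,-0.14,-0.3],[2.5,-0.23,-0.3],[2.5,-0.23,0],[2.5,-0.23,0],[2.5,-0.23,0],[2.5,-0.23,0],[2.5,-0.23,0],[2.5,-0.23,0]],"delta_rot":[[0,0,0],[0,0,0],[0,0,0],[0,0,0],[0,0,0],[0,0,0],[0,0,0],[0,0,0]]}' >/dev/null
python3 -m crank '{"dp":[[2.5,-0.23,0],[1.5,-0.14,0],[1.2,-0.1,0],[0.7,-0.1,0],[0.3,0,0],[0,0,0],[0,0,0],[0,0,0]],"delta_rot":[[0,0,0],[0,0,0],[0,0,0],[0,0,0],[0,0,0],[0,0,0],[0,0,0],[0,0,0]]}' >/dev/null
python3 st.py
python3 - <<'E'
from h import *
for n in("scene","side","wrist"):cv2.imwrite(f"pics/{n}7.png",ctrl.get_image(n))
E
```

```text
yaw -75.79 pos [ 0.5602 -0.2989  0.2629] F [ 0.33  0.14 -0.89] T [ 0.026 -0.045 -0.004] w 47.6 q7 -0.967 t 15.7
```

View pics/scene7.png

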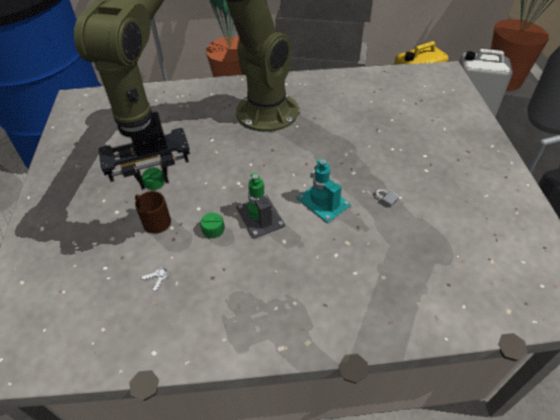

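View pics/side7.png

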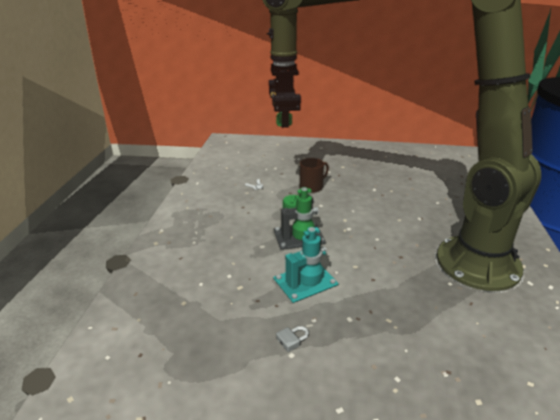

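View pics/wrist7.png

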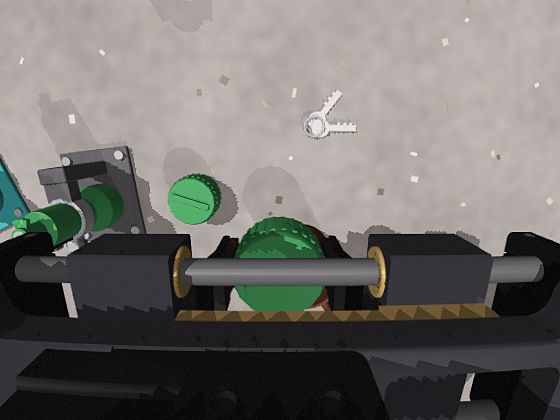

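The cap is held upright in the jaws (scene (152,179), wrist (280,270)). The bare neck at (256,184) is clear from above, and the mug (153,212), keys (157,277) and padlock (388,198) are where they were. Handing in.

```bash
python3 st.py; python3 -c "
from bench import ctrl
print(ctrl.close_job())"
```

```text
yaw -75.82 pos [ 0.5601 -0.2993  0.2628] F [-1.   -0.48 -0.33] T [ 0.018 -0.006 -0.026] w 48.1 q7 -0.967 t 15.85
the job is handed in; nothing more can be done
None
```

The torch is open: this cap has a reverse thread, so it loosens clockwise. I tried it anticlockwise first. By about 20° of tool turn the torque had climbed to about 0.47 N m, so I stopped and turned it about 69° clockwise from where it was gripped. It turned freely and lifted straight off with no noticeable resistance.

**Last checks:** all were good and none disagreed.
- **Cap:** it is held upright with 15 N. The gripper is 0.26 m above the ledge and about 0.25 m to the side of the torch.
- **Torch and bystanders:** in the final pictures the torch's open end is bare and clear from above. The mug, padlock, keys, loose wider cap and turquoise look-alike show no sign of having moved.
- **Limits:** it took 15.85 s, and no reading between moves showed more than about 8 N at the wrist.

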